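# Weigh the sample can

### The arm

A 7-joint arm with a two-finger parallel gripper is mounted at the origin on the work surface. World frame = base frame: x ahead of the robot, y to its left, z up, the work surface at z = 0. Lengths are in mm, angles in rad, forces in N, time in s.
With the tool pointing down it reaches from about 400 to 850 mm from the base axis. Payload 4.5 kg.
Tool frame: the origin (TCP) lies between the finger pads; the fingertips stand 11 mm ahead of it and the grasp point (between the pads) lies 8 mm behind it; z points along the fingers, y is the line along which they close (so a half turn about z gives the same grasp; the last joint's range is limited). The gripper opens to 85 mm and grips with 20 to 120 N. Pads are 22 mm wide; open, the fingers measure 114 mm over their backs; the gripper's body (76 mm by 85 mm) begins 54 mm behind the grasp point. The pads swing forward as they close: fully open they stand 13 mm farther back than shut.
Start: joints at [-1.156, 0.689, -0.195, 1.565, 0.157, 0.902, -0.215], TCP at [232.272, 580.261, 242.317] pointing down, gripper open.
Joint ranges: [-3.01, 3.01], [-0.46, 2.08], [-1.47, 1.51], [0.13, 2.56], [-1, 4.14], [0.04, 2.09], [-2.66, 2.66]. Speed limits (rad/s): [2.57, 2.57, 3.14, 3.14, 3.14, 3.14, 3.14].

### API

Orientations are given as [roll, pitch, yaw] about the fixed x, y, z axes, in that order (R = Rz(yaw) Ry(pitch) Rx(roll)).
In Python, from cell import * gives the robot as it stands.
- The arm moves only by the tool arm_command, never from a script. Its argument "motion" is a list that holds one entry, the list of rows, each a list of 6 numbers: the shift along the tool's x, y, z scaled (see below), then the turn, a rotation vector about the tool's x, y, z scaled (see below). In form: [[[tx, ty, tz, rx, ry, rz], ...]]. A call has 1 to 10 rows; each row is the pose to reach, as a shift and turn from the pose commanded when the call began, along the tool's axes at that moment, turning the shorter way round; what a row does not reach only later rows make up. The controller multiplies each number of a shift by 300 mm and each number of a turn by 180 degrees. A row lasts 1/10 s, in which the tool goes at most 50 mm and 8.59 degrees, less where a joint would pass 70% of its speed; a pose out of reach is approached as far as the arm can. A call with a number of a shift or a turn outside -1 to 1 is refused whole. A call with a gripper value outside its range is refused whole. "fingers" is the finger opening in mm, from 0 to 85.4, set as the call begins (left out, the last holds). The fingers move at their own pace and stop on an object; the grip force is fixed at half the most. Time passes only in rows, so rows that repeat a pose let the fingers close. It gives the time, the measured TCP pose, the force, the opening and the grip force at its end, in the units of the state.
- get_obs(): the state, without advancing time (a new reading comes with each control period).
- grab_frame(name): name is "scene" or "top"; returns a dict with "img" (384x512x3 uint8, red, green, blue), "K" (3x3 intrinsics, pixels), "k1" (the pictures are not rectified: a ray, as slopes to the right and down, at radius r is drawn at 1 + k1 r^2 times it, then the intrinsics apply), "cam_to_world" (4x4, takes a point from camera to world coordinates). Camera axes: x right, y up, looking along -z (the intrinsics and any distortion apply to the point x, -y, -z); pixel columns grow to the right and rows downward; lengths in mm; the calibration is good to about 2 mm. A picture is of the moment at which its call begins. There is no depth.
- close_job(): hands the job in; it is judged then, once.
The state is a dict: "clock": time; "q": joint angles; "joint_velocities": joint speeds; "effort": joint torques, N m; "tool_pos": TCP position; "tool_rot": TCP orientation; "force": force on the tool from outside, world axes, zero at the start; "torque": the same for the moment, N m; "gripper_width": finger opening in mm; "grasp_force": force on a finger pad.
Only numpy, scipy, OpenCV 4.12 (cv2) and the standard library are available. Lean on these libraries where they do the work, as an engineer would, in place of code of your own. Each camera call takes 0.05 s, during which the arm holds its last target. There are 200 camera calls.

### The job

The lidded steel sample can is to be weighed: swing its folded wire bail upright while the can stays standing on the bench, then lift the can by the bail and hang it on the two-pronged hook of the spring scale, the bail lying in the dip of both prongs. Lower it slowly until the scale carries the whole weight before you let go, so that the hook neither drops nor springs up when released, and do not overload the scale; leave the other things on the bench where they are.

Things in the scene. Friction and masses are not known exactly. Their poses are not given: they have to be found in the camera images.
- can: Loose rectangular lidded steel can, 122 mm (its x) by 104 mm (its y), lid top 94 mm high; origin at the centre of its underside, z up. Mass unknown, about 0.15 to 0.7 kg. A wire bail is hinged to its two y sides: the hinge axis lies along the can's y, 75 mm above the underside, over the centre.
- bail (a joint): Angle of the bail in rad: 0 = folded level towards the can's -x side, 1.571 = upright, stop at 1.8. The hinge has a little friction: the bail stays where it is left.
- bail_bar (a point): Middle of the bail's straight cross bar (round, 8 mm thick, 108 mm long along the can's y, its centre 76 mm from the hinge axis; legs 120 mm apart). Its frame turns with the bail; y runs along the bar. Folded, the bar lies outside the can, 11 mm free between it and the can's wall, about 71 mm free below it; upright, 53 mm free between it and the lid.
- hook_seat (a point): Point midway between the hook's two prongs where the centre of the bail's bar comes to rest; moves with the hook, 260 mm above the bench unloaded. x points level from prong tips to column, y from prong to prong. Prongs: 8 mm bars at y = +33 and -33 mm. Their dip is flat from x = -6 to 6 mm; tips at x = -22 mm stand 13 mm above this point, the bars behind the dip (x over 21 mm) 10 mm above it.
- scale_hook (a joint): How far the spring scale's hook has been drawn down, in m: 0 with no load, mechanical stop at 0.085, overloaded beyond 0.075. The spring is soft (about 8 mm per newton) and only lightly damped, so the hook jumps if the can is let go before the scale carries its weight, or after it has been pushed down beyond that.
- beaker: Glass beaker, 60 mm across, 70 mm high, bystander; origin at the centre of its underside.
- vial: Amber vial, 32 mm across, 65 mm high, bystander; origin at the centre of its underside.
- cork_ring: Cork ring, 70 mm across, 22 mm high, bystander; origin at the centre of its underside.
- spatula: Spatula 170 mm long lying flat, bystander.
- reagent: Amber reagent bottle, 56 mm across, 120 mm high, bystander; origin at the centre of its underside.
- dish: Glass dish, 90 mm across, 20 mm high, bystander; origin at the centre of its underside.
- scale: Fixed spring scale; origin on the bench below the hook seat, axes as hook_seat's. Grey base plate x = 80 to 240 mm; column 50 mm wide from x = 150 mm, 302 mm high; its sliding carriage (front at x = 125 mm) carries the two prongs, with nothing between them (58 mm clear). In the dip their undersides lie 12 mm below hook_seat.
Not all that is in view belongs to the job. Leave any green or orange look-alike of the can alone.

How it is judged (in metres and radians):
On the way, in this order (a step that is already met when the one before it is completed fails the run):
1. the bail is upright (within 0.3 rad) while the can stands level on the bench, within 60 mm of where it was (value of joint bail above 1.27 rad and height (world z) of can below 0.006 m and angle between can's own z axis and vertical below 0.08 rad and distance of can from where it was at the start of the episode below 0.06 m), for 0.2 s.
2. the can is lifted clear of the bench, upright to within 0.35 rad (height (world z) of can above 0.03 m and angle between can's own z axis and vertical below 0.35 rad), for 0.2 s.
At the end, for the whole second after the job is handed in: The can hangs freely by its bail from the scale's hook, released: the middle of the bar within 13 mm of the seat point along x, 24 mm along y and 5 mm below to 7 mm above it, the can clear of the bench by more than 30 mm, upright within 0.3 rad and nearly at rest (under 0.06 m/s) (x of bail_bar in the frame of hook_seat between -0.013 and 0.013 m and y of bail_bar in the frame of hook_seat between -0.024 and 0.024 m and z of bail_bar in the frame of hook_seat between -0.005 and 0.007 m and height (world z) of can above 0.03 m and angle between can's own z axis and vertical below 0.3 rad and contact force between can and scale_hook above 1 N and linear speed of can below 0.06 m/s and contact force between the fingers and can below 0.1 N); the robot touches nothing.
It fails at once if the scale is overloaded: its hook drawn down more than 75 mm, or loaded or knocked with more than 12 N (value of joint scale_hook above 0.075 m or contact force between scale_hook and anything else above 12 N).
It fails at once if the hook jumps, down or up, faster than 0.1 m/s (velocity of joint scale_hook above 0.1 m/s or velocity of joint scale_hook below -0.1 m/s).
It fails at once if the can is tipped by more than 0.6 rad (angle between can's own z axis and vertical above 0.6 rad).
It fails at once if another thing on the bench is moved by more than 30 mm (distance of any of beaker, vial, cork_ring, spatula, reagent, dish from where it was at the start of the episode above 0.03 m).
It also fails if it takes over 72 s, if anything falls off the work surface, if the arm or the gripper's body presses on something with over 40 N, if the wrist force passes 120 N, or if a joint passes its speed limit or range.

## Working session

There is one attempt and no reset: what is moved stays moved. The work goes in short steps, Python scripts to look and compute and a tool call to move; the robot and the scene stay as the last step left them, time stands still between calls to the robot, and variables do not carry over. Pictures are saved under pics/ and viewed, at most 13 in all, crops included, and the job is handed in when it is done.

Besides the shell and the picture viewer there is one more tool, called after "Call:" by a JSON object that holds its "fn" and its "kwargs", one argument or row to a line. arm_command: Moves the arm, as the interface text tells. Its arguments: {"type":"object","properties":{"motion":{"type":"array"},"fingers":{"type":"number"}},"required":["motion"]}

```bash
mkdir -p pics; python3 - <<'E'
from cell import *
import cv2,numpy as np
for n in("scene","top"):
    f=grab_frame(n);cv2.imwrite(f"pics/{n}0.png",f["img"][:,:,::-1])
    print(n,f["K"],f["k1"],f["cam_to_world"].round(3).tolist() if hasattr(f["cam_to_world"],'round') else f["cam_to_world"])
print(get_obs())
E
```

```text
scene [[439.33056669   0.         260.0962416 ]
 [  0.         439.33056669 193.77063417]
 [  0.           0.           1.        ]] -0.00833643777083953 [[0.804, -0.48, 0.351, 978.459], [0.595, 0.651, -0.472, -621.713], [-0.002, 0.588, 0.809, 1257.385], [0.0, 0.0, 0.0, 1.0]]
top [[422.80376924   0.         257.47325472]
 [  0.         422.80376924 188.59048137]
 [  0.           0.           1.        ]] -0.151814488801096 [[0.002, 0.999, -0.044, 448.157], [-1.0, 0.003, 0.017, 9.87], [0.017, 0.044, 0.999, 1641.292], [0.0, 0.0, 0.0, 1.0]]
{'clock': 0.1, 'q': array([-1.1562156 ,  0.68988043, -0.19450755,  1.56624207,  0.15731034,
        0.90248494, -0.21511173]), 'joint_velocities': array([-0.00169094, -0.00182152,  0.00119397, -0.00326016,  0.00078226,
        0.00123381,  0.0020927 ]), 'effort': array([-2.57476371e-03, -5.40601015e+01, -1.27075251e+00, -1.58984327e+01,
        9.53549315e-03,  4.44225676e-03,  9.88650442e-06]), 'tool_pos': array([232.11943918, 579.69726723, 241.57564294]), 'tool_rot': array([-3.13997425e+00,  1.34668064e-04,  2.76087361e+00]), 'force': array([ 0.30672743, -0.7572057 , -0.74672295]), 'torque': array([0.00987049, 0.00842189, 0.0154698 ]), 'grasp_force': 0.0, 'gripper_width': 85.44658604286158}
```

View pics/scene0.png

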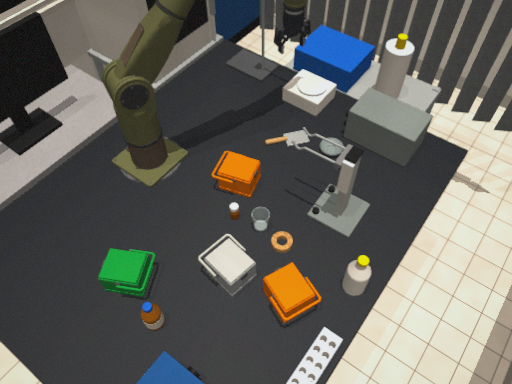

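View pics/top0.png

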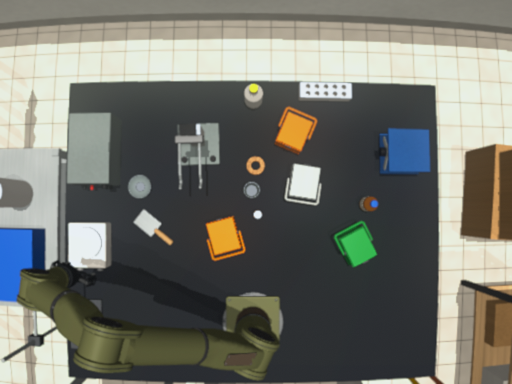

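The scene view shows the steel (white-grey) can at (227,262) and the scale at (340,195). In the top view they are at (304,184) and (195,150). The can's look-alikes in the top view are orange (295,130), orange (225,238) and green (355,244); the blue bin (405,150) and the white balance (88,245) could also confuse. I choose the steel one at (304,184) and check it in a crop.

```bash
python3 - <<'E'
import cv2,numpy as np
s=cv2.imread("pics/scene0.png");t=cv2.imread("pics/top0.png")
r=lambda im,x,y,w,h,k:cv2.resize(im[y:y+h,x:x+w],None,fx=k,fy=k,interpolation=cv2.INTER_CUBIC)
a=np.hstack([r(s,190,225,80,60,5),r(s,280,135,96,72,400/96)]) 
b=np.hstack([r(t,275,155,60,45,400/60),r(t,165,110,80,90,300/90)[:, :400]]) if 0 else None
c=r(t,275,155,60,45,400/60);d=r(t,165,115,112,84,400/112)
cv2.imwrite("pics/c1.png",np.vstack([a[:300],np.hstack([c[:300,:400],d[:300,:400]])]))
E
```

```text
(no output)
```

View pics/c1.png

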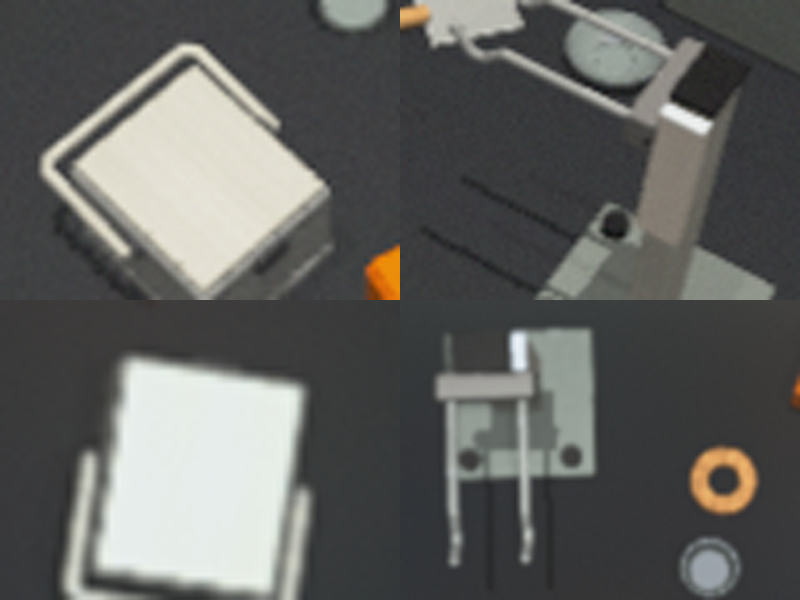

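The crop confirms the choice: a steel can with its folded bail towards the robot (lower-left in scene, bottom in top view). The prong tips point at the robot, at top (180,188) and (201,188). Measuring now.

```bash
cat > h.py <<'E'
from cell import *
import cv2,numpy as np
def ray(f,uv):
    K=f["K"];D=np.array([f["k1"],0,0,0.])
    p=cv2.undistortPoints(np.float64(uv).reshape(-1,1,2),K,D).reshape(-1,2)
    M=np.array(f["cam_to_world"]);d=np.c_[p[:,0],-p[:,1],-np.ones(len(p))]@M[:3,:3].T
    return M[:3,3],d
def onz(f,uv,z):
    o,d=ray(f,uv);return o+d*((z-o[2])/d[:,2])[:,None]
def tri(f,a,g,b):
    o,d=ray(f,[a]);p,e=ray(g,[b]);d=d[0];e=e[0]
    s=np.linalg.lstsq(np.c_[d,-e],p-o,rcond=None)[0];A=o+s[0]*d;B=p+s[1]*e
    return (A+B)/2,np.linalg.norm(A-B)
E
python3 - <<'E'
from h import *
T=grab_frame("top");S=grab_frame("scene")
for n,f,c,er in(("top",T,(304,184),1),("scene",S,(227,262),1)):
    g=f["img"].min(2);print(n,g[c[1]-2:c[1]+2,c[0]].tolist())
    m=(g>150).astype(np.uint8)
    m=cv2.morphologyEx(m,cv2.MORPH_OPEN,np.ones((5,5),np.uint8))
    k,l,st,_=cv2.connectedComponentsWithStats(m,connectivity=4);m=(l==l[c[1],c[0]]).astype(np.uint8)
    cs=max(cv2.findContours(m,0,2)[0],key=cv2.contourArea)
    # to plane, then fit rectangle
    P=onz(f,cs.reshape(-1,2).astype(float),94)
    r=cv2.minAreaRect(np.float32(P[:,:2]));print(n,st[l[c[1],c[0]]],r)
for a,b in(((180.4,188.4),None),((200.6,188.1),None),((179.6,143),None),((199.2,143),None)):
    print(onz(T,[a],272).round(1))
# bail corners in top and scene (crop readings)
print("bailL",onz(T,[(275+72/6.667,155+292/6.667)],75).round(1),onz(S,[(190+46/5,225+163/5)],75).round(1))
print("bailR",onz(S,[(190+190/5,225+48/5)],75).round(1))
r=lambda im,x,y,w,h,k:cv2.resize(im[y:y+h,x:x+w],None,fx=k,fy=k,interpolation=cv2.INTER_CUBIC)[:,:,::-1]
cv2.imwrite("pics/c2.png",np.vstack([r(S["img"],280,115,80,60,5),r(T["img"],168,130,80,60,5)]))
E
```

```text
top [230, 230, 230, 231]
top [290 164  30  35 864] ((544.320556640625, -188.9693603515625), (100.0553970336914, 118.33659362792969), 81.36649322509766)
scene [214, 214, 214, 211]
scene [ 207  240   46   41 1131] ((544.18994140625, -190.07765197753906), (97.65106964111328, 115.5166244506836), 81.13407135009766)
[[508.5 236.9 272. ]]
[[509.7 171.  272. ]]
[[657.2 241.5 272. ]]
[[657.1 177.1 272. ]]
bailL [[ 479.7 -122.1   75. ]] [[ 459.5 -231.8   75. ]]
bailR [[ 478.8 -117.8   75. ]]
```

View pics/c2.png

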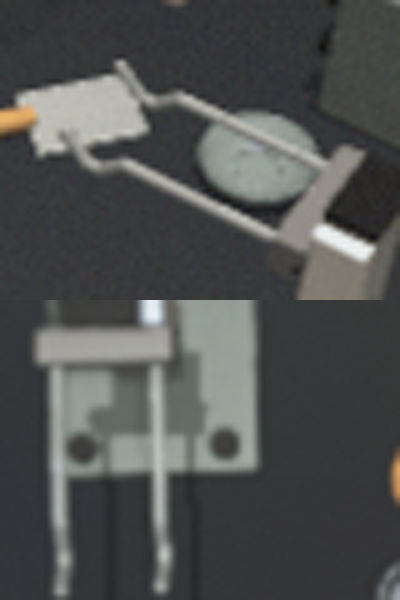

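The crop shows the prong tips at scene (293,141) and (304,128), the dips at scene (298,148) and (312,135), and the tips in the top view at (180,188) and (200,188).

```bash
python3 - <<'E'
from h import *
T=grab_frame("top");S=grab_frame("scene")
s=lambda x,y:(280+x/5-.4,115+y/5-.4)
t=lambda x,y:(168+x/5-.4,130+(y-300)/5-.4)
print("tips",tri(T,t(62,590),S,s(66,132)),tri(T,t(161,588),S,s(120,64)))
# dips on plane z=260 (bar centreline 256..), scene
print("dips",onz(S,[s(90,165),s(158,100)],254).round(1))
print("carr",tri(T,t(57,364),S,s(278,237)),tri(T,t(155,364),S,s(325,163)))
E
```

```text
tips (array([498.42471022, 235.48785053, 210.81709911]), np.float64(40.07305074500429)) (array([523.60853462, 176.29223611, 331.21763443]), np.float64(33.53477601540174))
dips [[531.8 172.  254. ]
 [535.9 242.7 254. ]]
carr (array([653.00095176, 242.22837237, 208.64055687]), np.float64(39.00913591883512)) (array([661.87998894, 179.48372324, 332.97463205]), np.float64(28.493139868990124))
```

```bash
python3 - <<'E'
from h import *
T=grab_frame("top");S=grab_frame("scene")
s=lambda x,y:(280+x/5-.4,115+y/5-.4)
t=lambda x,y:(168+x/5-.4,130+(y-300)/5-.4)
print("tips",tri(T,t(62,590),S,s(120,64)),tri(T,t(161,588),S,s(66,132)))
print("carr",tri(T,t(57,364),S,s(325,163)),tri(T,t(155,364),S,s(278,237)))
print("plate", onz(T,[t(258,468)],5))
# scale plate corners in scene
for n in ("vial","beaker"): pass
print("vial,beaker,cork",onz(T,[(258,215),(251,190),(256,165)],60).round(0))
o=get_obs();print(o["q"],o["tool_pos"])
E
```

```text
tips (array([510.26188917, 237.19791636, 274.92952775]), np.float64(1.857672713131238)) (array([512.40988764, 173.67552303, 269.62614218]), np.float64(0.8191570999229494))
carr (array([656.09797269, 241.12388316, 276.4690109 ]), np.float64(5.612217305463443)) (array([659.06552847, 179.15315514, 268.74576773]), np.float64(1.2632794694524405))
plate [[618.77281202 130.88990178   5.        ]]
vial,beaker,cork [[419. -19.  60.]
 [513.   7.  60.]
 [607. -11.  60.]]
[-1.15617436  0.68923124 -0.19457594  1.5654492   0.15727741  0.90249491
 -0.21509363] [232.26289039 580.16456256 242.19424018]
```

Seat is at about (533, 206), scale yaw 0.033. The can is at (544.3,-189.5) with yaw -0.152, so the folded bar is at about (469,-178,75). Plan: push the bail up from below with closed fingers tilted 45° forward, then grasp it from above.

```bash
cat >> h.py <<'E'
from scipy.spatial.transform import Rotation as Ro
def to(p,yaw,tilt=0.):
    """row from the present pose to TCP p, tool y at yaw-90deg, tool z tilted forward (along tool y) by tilt"""
    o=get_obs();R=Ro.from_euler('xyz',o["tool_rot"])
    G=Ro.from_euler('xyz',[np.pi,0,yaw])*Ro.from_rotvec([-tilt,0,0])
    s=R.inv().apply(np.array(p)-o["tool_pos"])/300
    t=(R.inv()*G).as_rotvec()/np.pi
    print("row",np.r_[s,t].round(4).tolist(),"at",o["tool_pos"].round(1),"F",o["force"].round(2))
E
python3 - <<'E'
from h import *
to([350,270,320],2.1); 
E
```

```text
row [-0.7486, -0.814, -0.2592, -0.0001, 0.0, 0.2103] at [232.3 580.2 242.2] F [-0.27 -0.4   1.16]
```

Call:
{"fn": "arm_command", "kwargs": {
  "motion": [
    [[-0.25, -0.27, -0.259, 0, 0, 0.07], [-0.5, -0.55, -0.259, 0, 0, 0.14], [-0.7486, -0.814, -0.259, 0, 0, 0.21], [-0.7486, -0.814, -0.259, 0, 0, 0.21], [-0.7486, -0.814, -0.259, 0, 0, 0.21], [-0.7486, -0.814, -0.259, 0, 0, 0.21], [-0.7486, -0.814, -0.259, 0, 0, 0.21]]
  ],
  "fingers": 0
}}

```text
clock: 1.1
tool_pos: [350.6, 267.8, 320.6]
tool_rot: [3.141, 0.0, 2.1]
force: [0.9, -0.1, -0.2]
gripper_width: -0.2
grasp_force: 0.0
```

```bash
python3 - <<'E'
from h import *
print(get_obs()["q"]);to([400,0,300],1.42)
E
```

```text
[-0.74245685  0.33762881 -0.02043707  1.98418354  0.00988654  0.81927642
 -0.23897081]
row [-0.8535, -0.3087, 0.0686, 0.0002, 0.0, 0.2165] at [350.6 267.8 320.6] F [ 0.89 -0.07 -0.21]
```

Call:
{"fn": "arm_command", "kwargs": {
  "motion": [
    [[-0.3, -0.11, 0.02, 0, 0, 0.07], [-0.6, -0.22, 0.04, 0, 0, 0.14], [-0.8535, -0.3087, 0.0686, 0, 0, 0.2165], [-0.8535, -0.3087, 0.0686, 0, 0, 0.2165], [-0.8535, -0.3087, 0.0686, 0, 0, 0.2165], [-0.8535, -0.3087, 0.0686, 0, 0, 0.2165], [-0.8535, -0.3087, 0.0686, 0, 0, 0.2165]]
  ]
}}

```text
clock: 1.8
tool_pos: [399.9, -1.3, 299.5]
tool_rot: [3.141, 0.001, 1.413]
force: [0.2, 0.3, -0.5]
gripper_width: 0.1
grasp_force: 0.0
```

```bash
python3 - <<'E'
from h import *
to([395,-164,160],1.419,np.pi/4)
E
```

```text
row [-0.5377, 0.0686, 0.4657, -0.2497, 0.0011, -0.0015] at [399.9  -1.3 299.5] F [ 0.18  0.33 -0.47]
```

Call:
{"fn": "arm_command", "kwargs": {
  "motion": [
    [[-0.15, 0.02, 0.05, -0.04, 0, 0], [-0.3, 0.04, 0.1, -0.08, 0, 0], [-0.45, 0.06, 0.2, -0.12, 0, 0], [-0.5377, 0.0686, 0.3, -0.16, 0, 0], [-0.5377, 0.0686, 0.4, -0.2, 0, 0], [-0.5377, 0.0686, 0.4657, -0.25, 0, 0], [-0.5377, 0.0686, 0.4657, -0.25, 0, 0], [-0.5377, 0.0686, 0.4657, -0.25, 0, 0]]
  ]
}}

```text
clock: 2.6
tool_pos: [422.3, -166.7, 300.1]
tool_rot: [2.642, -0.058, 1.458]
force: [0.1, -0.2, -0.1]
gripper_width: -0.2
grasp_force: 0.0
```

```bash
python3 - <<'E'
from h import *
print(get_obs()["q"],get_obs()["tool_rot"]);to([451.7,-175.3,54.5],1.419,np.pi/4)
E
```

```text
[ 0.74567586  0.29262835 -0.44446109  2.37492852 -0.99233272  0.04489196
  1.20272602] [ 2.64234522 -0.05837003  1.45755322]
row [-0.0652, -0.3026, 0.7648, -0.0914, -0.0223, -0.0013] at [ 422.3 -166.7  300.1] F [ 0.07 -0.18 -0.14]
```

The arm runs into q6's lower limit (0.04), so a forward tilt needs the flipped wrist (q5 near π). I'll fit the kinematics from the readings so that I can plan the path.

```bash
cat > fit.py <<'E'
from h import *
import itertools
from scipy.optimize import least_squares
D=[([-1.15617436,0.68923124,-0.19457594,1.5654492,0.15727741,0.90249491,-0.21509363],[232.263,580.165,242.194],[-3.13997,0.0001,2.76087]),
([-0.74245685,0.33762881,-0.02043707,1.98418354,0.00988654,0.81927642,-0.23897081],[350.6,267.8,320.6],[3.141,0,2.1]),
([0.74567586,0.29262835,-0.44446109,2.37492852,-0.99233272,0.04489196,1.20272602],[422.3,-166.7,300.1],[2.64234522,-0.05837003,1.45755322])]
def chain(q,s,psi):
    R=Ro.identity();out=[]
    for i,a in enumerate(q):
        R=R*Ro.from_rotvec(s[i]*a*np.array([0,0,1.] if i%2==0 else [0,1.,0]));out.append(R)
    return out,R*Ro.from_rotvec([0,0,psi])
if __name__=="__main__":
    best=[]
    for s in itertools.product([1,-1],repeat=7):
        for b in np.arange(4)*np.pi/2:   # base yaw
            f=lambda p:np.concatenate([(Ro.from_euler('z',b)*chain(q,s,p[0])[1]*Ro.from_euler('xyz',e).inv()).as_rotvec() for q,_,e in D])
            for p0 in(0,1.57,3.14,-1.57):
                r=least_squares(f,[p0]);best.append((r.cost,s,b,r.x[0]))
    best.sort(key=lambda t:t[0])
    for x in best[:4]:print(x)
    c,s,b,psi=best[0]
    # position: linear in offsets: base h, and after each joint an offset vector
    A=[];y=[]
    for q,p,e in D:
        Rs,_=chain(q,s,psi);B=Ro.from_euler('z',b)
        A.append(np.c_[[0,0,1],*[(B*Rs[i]).apply(v) for i,v in((1,[0,0,1]),(3,[0,0,1]),(6,[0,0,1]))]]);y+=list(p)
    A=np.vstack(A);x,res,*_=np.linalg.lstsq(A,np.array(y),rcond=None);print("h,L1,L2,L3",x,(A@x-y).round(1))
E
python3 fit.py
```

```text
(np.float64(1.1086848224300654e-06), (-1, -1, -1, -1, -1, -1, -1), np.float64(3.141592653589793), np.float64(-1.5707205619700646))
(np.float64(1.1086848224300817e-06), (-1, -1, -1, -1, -1, -1, -1), np.float64(3.141592653589793), np.float64(4.7124647451305455))
(np.float64(1.1086848224300944e-06), (-1, -1, -1, -1, -1, -1, -1), np.float64(3.141592653589793), np.float64(-1.5707205620495146))
(np.float64(1.1086848224301043e-06), (-1, 1, -1, 1, -1, 1, -1), np.float64(0.0), np.float64(1.5708720915401244))
h,L1,L2,L3 [186.70887033 657.629085   285.40995793 290.25125134] [-26.9  23.5 -15.1 -39.8  24.5   1.6  -3.2  23.7  13.5]
```

```bash
python3 - <<'E'
from h import *
to([470,-150,330],1.3,0)
to([560,-180,330],1.1,0)
E
```

```text
row [0.0789, 0.1786, -0.0109, 0.1571, -0.0307, 0.0445] at [ 422.3 -166.7  300.1] F [ 0.07 -0.18 -0.14]
row [0.0136, 0.4521, 0.1338, 0.1538, -0.0464, 0.1068] at [ 422.3 -166.7  300.1] F [ 0.07 -0.18 -0.14]
```

Call:
{"fn": "arm_command", "kwargs": {
  "motion": [
    [[0.04, 0.09, -0.006, 0.08, -0.015, 0.022], [0.0789, 0.1786, -0.0109, 0.157, -0.0307, 0.0445], [0.0789, 0.1786, -0.0109, 0.157, -0.0307, 0.0445], [0.0789, 0.1786, -0.0109, 0.157, -0.0307, 0.0445], [0.0789, 0.1786, -0.0109, 0.157, -0.0307, 0.0445]]
  ]
}}

```text
clock: 3.1
tool_pos: [468.9, -149.6, 329.6]
tool_rot: [2.979, -0.061, 1.355]
force: [2.4, 0.8, -1.7]
gripper_width: 0.0
grasp_force: 0.0
```

```bash
cat > log.py <<'E'
from h import *
import json
o=get_obs();open("data.txt","a").write(json.dumps([list(o["q"]),list(o["tool_pos"]),list(o["tool_rot"])])+"\n");print(o["q"].round(3),o["tool_pos"].round(1),o["tool_rot"].round(3))
E
python3 log.py
```

```text
[-0.117  0.374  0.542  1.99  -0.427  0.718  0.468] [ 468.9 -149.6  329.6] [ 2.979 -0.061  1.355]
```

Call:
{"fn": "arm_command", "kwargs": {
  "motion": [
    [[0.03, 0.05, 0.03, 0, 0, 0.05], [0.06, 0.1, -0.06, 0.04, 0.04, 0.05], [0.06, 0.2, -0.06, 0.04, 0.04, 0.05], [0.06, 0.2, -0.06, 0.04, 0.04, 0.05]]
  ]
}}

```text
clock: 3.5
tool_pos: [533.1, -146.7, 358.6]
tool_rot: [3.113, -0.204, 1.216]
force: [-1.1, 0.3, -0.6]
gripper_width: -0.1
grasp_force: 0.0
```

```bash
python3 log.py
```

```text
[-0.023  0.496  0.532  1.684 -0.517  1.074  0.359] [ 533.1 -146.7  358.6] [ 3.113 -0.204  1.216]
```

```bash
cat > fk.py <<'E'
from fit import *
import json
S=(-1,1,-1,1,-1,1,-1);PSI=1.5708
DD=[(q,p) for q,p,e in D]+[(a[0],a[1]) for a in map(json.loads,open("data.txt"))]
OFF=[(0,2),(1,0),(1,1),(1,2),(3,0),(3,1),(3,2),(5,0),(5,1),(6,2)]
x0=np.array([365,0,0,400,0,0,400,0,0,250.])
def cols(q):
    Rs,_=chain(q,S,PSI);return np.c_[tuple(Rs[i].apply(np.eye(3)[k]) for i,k in OFF)]
A=np.vstack([cols(q) for q,_ in DD]);y=np.concatenate([p for _,p in DD])
w=.01
X=x0+np.linalg.lstsq(np.vstack([A,w*np.eye(10)]),np.r_[y-A@x0,np.zeros(10)],rcond=None)[0]
def fk(q): return cols(q)@X,chain(q,S,PSI)[1]
if __name__=="__main__":print(X.round(1),(A@X-y).round(1),np.linalg.svd(A)[1].round(3))
E
python3 fk.py
```

```text
[ 3.473e+02  3.000e-01 -1.870e+01  5.630e+02  1.000e-01 -2.690e+01
  3.449e+02  1.000e-01 -4.000e-01  3.223e+02] [-0. -0.  0.  0.  0. -0.  0.  0.  0.  0.  0.  0. -0. -0.  0.] [4.418 3.757 3.738 0.901 0.829 0.626 0.597 0.303 0.216 0.087]
```

```bash
cat > ik.py <<'E'
from fk import *
LO=np.array([-3.01,-.46,-1.47,.13,-1,.04,-2.66])+.03;HI=np.array([3.01,2.08,1.51,2.56,4.14,2.09,2.66])-.03
C=np.array([544.3,-189.5,75]);F=np.array([np.cos(-.152),np.sin(-.152),0]);Z=np.array([0,0,1.])
def goal(p,yaw,tilt):  # tool z tilted toward direction yaw-90deg
    return np.array(p),Ro.from_euler('xyz',[np.pi,0,yaw])*Ro.from_rotvec([-tilt,0,0])
def ik(p,G,q0,reg=0.01):
    f=lambda q:np.r_[(fk(q)[0]-p)/100,(G.inv()*fk(q)[1]).as_rotvec(),reg*(q-q0)]
    r=least_squares(f,np.clip(q0,LO+.01,HI-.01),bounds=(LO,HI));return r.x,np.abs(r.fun[:6]).max()
def push(th,al,off,past=2):
    d=np.sin(al)*F-np.cos(al)*Z;n=np.cos(al)*F+np.sin(al)*Z
    return C+76*(-np.cos(th)*F+np.sin(th)*Z)+past*d-off*n
if __name__=="__main__":
    rng=np.random.default_rng(0);mid=(LO+HI)/2
    for al in np.radians([25,35,45,60,80]):
        for flip in(0,np.pi):
            p=push(0,al,27);G=goal(p,1.419,al)[1]*Ro.from_rotvec([0,0,flip])
            so=[]
            for k in range(12):
                q,e=ik(p,G,rng.uniform(LO,HI),0.002)
                if e<.02:so.append(q.round(2).tolist())
            print(round(np.degrees(al)),round(flip),len(so),so[:3])
E
python3 ik.py
```

```text
25 0 8 [[1.02, 1.36, -1.44, 2.49, 1.99, 1.36, -1.71], [0.0, 1.07, 0.62, 2.53, 3.84, 0.98, 2.63], [0.75, 1.01, -0.74, 2.5, 2.47, 0.85, -2.25]]
25 3 9 [[0.98, 1.25, -1.27, 2.49, 2.08, 1.2, 1.33], [0.63, 0.96, -0.52, 2.51, 2.68, 0.77, 0.67], [0.5, 0.94, -0.29, 2.52, 2.93, 0.74, 0.41]]
35 0 0 []
35 3 0 []
45 0 0 []
45 3 0 []
60 0 0 []
60 3 0 []
80 0 0 []
80 3 0 []
```

```bash
cat > scan.py <<'E'
from ik import *
rng=np.random.default_rng(1);Y=np.cross(Z,F)
seeds=[rng.uniform(LO,HI) for _ in range(8)]
B=C-76*F
for side in(1,-1):
  for al in np.radians([30,45,60]):
    for fw in np.radians([0,30]):
      h=-side*Y*np.cos(fw)+F*np.sin(fw)          # tilt direction (inward along bar)
      d=np.sin(al)*h-np.cos(al)*Z;n=np.cos(al)*h+np.sin(al)*Z
      p=B+side*62*Y-14*n*1.0-10*n-1*d
      for flip in (0,np.pi/2,np.pi,-np.pi/2):
        # tool y along n or x along n
        yd=n; xd=np.cross(yd,d);G=Ro.from_matrix(np.c_[xd,yd,d])*Ro.from_rotvec([0,0,flip])
        so=[q.round(2).tolist() for q,e in(ik(p,G,s,.002) for s in seeds) if e<.02]
        print(side,round(np.degrees(al)),round(np.degrees(fw)),round(flip,1),len(so),so[:1])
E
python3 scan.py
```

```text
1 30 0 0 3 [[-0.71, 1.22, 0.97, 2.07, -0.97, 0.48, -0.93]]
1 30 0 1.6 7 [[0.23, 1.05, -0.77, 2.02, 1.28, 1.21, 1.56]]
1 30 0 3.1 7 [[0.08, 0.97, -0.5, 2.03, 1.2, 0.97, 0.06]]
1 30 0 -1.6 5 [[-0.27, 0.94, 0.09, 2.05, 0.9, 0.54, -1.23]]
1 30 30 0 4 [[-0.41, 0.96, 0.3, 2.33, 2.19, 0.34, 2.63]]
1 30 30 1.6 5 [[0.31, 1.11, -0.96, 2.29, 1.63, 1.35, 1.65]]
1 30 30 3.1 7 [[0.36, 1.16, -1.07, 2.29, 1.63, 1.45, 0.1]]
1 30 30 -1.6 8 [[-0.66, 1.13, 0.78, 2.34, 3.76, 0.29, 2.63]]
1 45 0 0 4 [[-0.58, 1.12, 0.44, 1.99, 0.61, 0.54, -2.62]]
1 45 0 1.6 8 [[0.04, 1.12, -0.63, 1.96, 1.24, 1.36, 1.49]]
1 45 0 3.1 7 [[-0.13, 1.06, -0.33, 1.96, 1.14, 1.1, 0.01]]
1 45 0 -1.6 5 [[-0.44, 1.07, 0.2, 1.98, 0.86, 0.7, -1.3]]
1 45 30 0 4 [[-0.55, 1.1, 0.26, 2.35, 1.95, 0.6, 2.63]]
1 45 30 1.6 5 [[0.09, 1.2, -0.81, 2.32, 1.65, 1.54, 1.41]]
1 45 30 3.1 7 [[0.15, 1.25, -0.92, 2.31, 1.64, 1.65, -0.14]]
1 45 30 -1.6 8 [[-0.87, 1.37, 0.91, 2.36, 3.51, 0.31, 2.63]]
1 60 0 0 4 [[-0.71, 1.29, 0.54, 1.9, 0.54, 0.7, -2.63]]
1 60 0 1.6 6 [[-0.12, 1.23, -0.48, 1.86, 1.18, 1.49, 1.47]]
1 60 0 3.1 7 [[-0.33, 1.18, -0.12, 1.88, 
[... 1059 characters left out ...]
5, -0.96, 1.95, 0.35, 0.37, 1.44]]
-1 45 30 1.6 2 [[1.1, 1.07, -0.39, 1.97, -0.97, 0.52, 1.14]]
-1 45 30 3.1 3 [[1.1, 1.07, -0.39, 1.97, -0.97, 0.52, -0.43]]
-1 45 30 -1.6 5 [[1.53, 1.49, -1.36, 1.95, 1.04, 0.7, 2.36]]
-1 60 0 0 4 [[1.34, 1.52, -1.16, 1.46, 0.32, 1.18, 1.82]]
-1 60 0 1.6 4 [[1.15, 1.32, -0.64, 1.47, -0.22, 1.12, 0.75]]
-1 60 0 3.1 3 [[0.77, 1.25, 0.13, 1.5, -0.85, 1.4, -0.25]]
-1 60 0 -1.6 2 [[0.67, 1.27, 0.32, 1.5, -0.97, 1.51, -1.71]]
-1 60 30 0 3 [[1.55, 1.5, -1.13, 1.87, 0.36, 0.52, 1.55]]
-1 60 30 1.6 4 [[1.4, 1.32, -0.78, 1.88, -0.47, 0.51, 0.77]]
-1 60 30 3.1 3 [[1.21, 1.22, -0.43, 1.89, -0.97, 0.72, -0.33]]
-1 60 30 -1.6 5 [[1.63, 1.7, -1.44, 1.87, 0.88, 0.74, 2.63]]
```

Forward tilt tops out at about 25° there, but a sideways lean is reachable. New plan: lift the bail's +y corner from below with closed fingers leaning 40° sideways, to about 50°. Then push it upright from behind with the tool vertical.

```bash
cat > lean.py <<'E'
from ik import *
Y=np.cross(Z,F);al=np.radians(40);h=-Y
d=np.sin(al)*h-np.cos(al)*Z;n=np.cos(al)*h+np.sin(al)*Z
G1=Ro.from_matrix(np.c_[np.cross(n,d),n,d])*Ro.from_rotvec([0,0,-np.pi/2])
def P(th,off,past=-1,back=6): return C+76*(-np.cos(th)*F+np.sin(th)*Z)+60*Y-off*n+past*d-back*F
def toR(p,G):
    o=get_obs();R=Ro.from_euler('xyz',o["tool_rot"])
    print("row",np.r_[R.inv().apply(p-o["tool_pos"])/300,(R.inv()*G).as_rotvec()/np.pi].round(4).tolist(),"at",o["tool_pos"].round(1),"F",o["force"].round(2))
E
python3 - <<'E'
from lean import *
pre=P(0,23);bk=pre-110*d
q=np.array([-.44,1.07,.2,1.98,.86,.7,-1.3])
for p in(pre,bk,P(.9,15)):q,e=ik(p,G1,q);print(p.round(1),q.round(2),round(e,4))
toR(bk,G1)
E
```

```text
[475.1 -99.7  61. ] [-0.4   1.02  0.18  2.03  0.88  0.62 -1.29] 0.0
[485.8 -29.8 145.2] [-0.46  0.86  0.08  1.94  0.7   0.88 -1.14] 0.0001
[ 502.6 -110.1  125.7] [-0.34  0.9   0.14  1.95  0.81  0.77 -1.12] 0.0
row [0.1602, -0.3043, 0.751, -0.008, -0.2851, -0.0687] at [ 533.1 -146.7  358.6] F [-1.08  0.29 -0.59]
```

Call:
{"fn": "arm_command", "kwargs": {
  "motion": [
    [[0.02, -0.04, 0.05, 0, -0.04, -0.01], [0.05, -0.09, 0.12, 0, -0.08, -0.02], [0.08, -0.15, 0.24, 0, -0.12, -0.03], [0.11, -0.21, 0.4, -0.005, -0.17, -0.04], [0.14, -0.26, 0.54, -0.006, -0.21, -0.05], [0.16, -0.304, 0.68, -0.008, -0.25, -0.06], [0.16, -0.304, 0.751, -0.008, -0.285, -0.0687], [0.16, -0.304, 0.751, -0.008, -0.285, -0.0687], [0.16, -0.304, 0.751, -0.008, -0.285, -0.0687]]
  ]
}}

```text
clock: 4.4
tool_pos: [479.3, -29.0, 144.8]
tool_rot: [-3.133, 0.697, 1.422]
force: [0.0, -0.2, 0.4]
gripper_width: -0.1
grasp_force: 0.0
```

```bash
python3 log.py; python3 fk.py; python3 - <<'E'
from lean import *
toR(P(0,23),G1)
E
```

```text
[-0.857  1.053  0.836  1.971 -0.115  0.631 -0.286] [479.3 -29.  144.8] [-3.133  0.697  1.422]
[ 3.470e+02  1.000e-01 -1.880e+01  5.632e+02 -1.000e-01 -2.680e+01
  3.448e+02 -0.000e+00 -4.000e-01  3.223e+02] [-0. -0.  0.  0.  0. -0.  0.  0. -0.  0. -0. -0. -0. -0. -0. -0.  0. -0.] [4.802 4.109 4.097 0.974 0.906 0.773 0.705 0.461 0.331 0.293]
row [-0.0013, 0.024, 0.3651, -0.0019, -0.0004, 0.0008] at [479.3 -29.  144.8] F [ 0.05 -0.24  0.44]
```

Call:
{"fn": "arm_command", "kwargs": {
  "motion": [
    [[0, 0.012, 0.09, 0, 0, 0], [0, 0.024, 0.18, 0, 0, 0], [0, 0.024, 0.27, 0, 0, 0], [0, 0.024, 0.365, 0, 0, 0], [0, 0.024, 0.365, 0, 0, 0], [0, 0.024, 0.365, 0, 0, 0]]
  ]
}}

```text
clock: 5.0
tool_pos: [476.4, -100.8, 63.6]
tool_rot: [-3.14, 0.693, 1.412]
force: [-0.3, 0.1, 0.8]
gripper_width: -0.1
grasp_force: 0.0
```

```bash
python3 - <<'E'
from lean import *
for th,off in((0,19),(.1,16),(.25,15),(.4,15),(.55,15),(.7,15),(.85,15),(1.0,15)):toR(P(th,off),G1)
S=grab_frame("scene");T=grab_frame("top")
r=lambda im,x,y,w,h,k:cv2.resize(im[y:y+h,x:x+w],None,fx=k,fy=k,interpolation=cv2.INTER_CUBIC)[:,:,::-1]
cv2.imwrite("pics/c3.png",np.hstack([r(S["img"],180,205,100,100,4),r(T["img"],260,140,100,100,4)]))
E
```

```text
row [-0.0057, -0.0047, 0.0048, -0.0018, -0.0015, -0.0016] at [ 476.4 -100.8   63.6] F [-0.33  0.09  0.76]
row [-0.0319, -0.0034, -0.0147, -0.0018, -0.0015, -0.0016] at [ 476.4 -100.8   63.6] F [-0.33  0.09  0.76]
row [-0.0591, 0.0032, -0.0435, -0.0018, -0.0015, -0.0016] at [ 476.4 -100.8   63.6] F [-0.33  0.09  0.76]
row [-0.082, 0.0153, -0.0712, -0.0018, -0.0015, -0.0016] at [ 476.4 -100.8   63.6] F [-0.33  0.09  0.76]
row [-0.1035, 0.0326, -0.0973, -0.0018, -0.0015, -0.0016] at [ 476.4 -100.8   63.6] F [-0.33  0.09  0.76]
row [-0.1231, 0.0548, -0.1211, -0.0018, -0.0015, -0.0016] at [ 476.4 -100.8   63.6] F [-0.33  0.09  0.76]
row [-0.1403, 0.0814, -0.1421, -0.0018, -0.0015, -0.0016] at [ 476.4 -100.8   63.6] F [-0.33  0.09  0.76]
row [-0.1547, 0.1117, -0.1599, -0.0018, -0.0015, -0.0016] at [ 476.4 -100.8   63.6] F [-0.33  0.09  0.76]
```

View pics/c3.png

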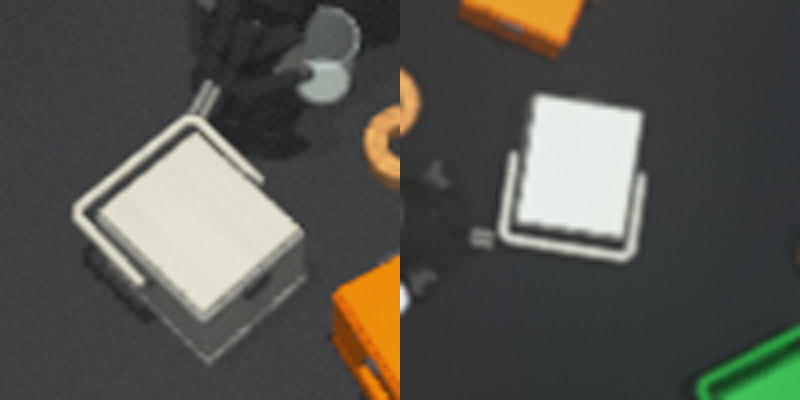

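The crop shows the closed fingertips at crop (205,98) in scene and (482,238) in top, just outside the bail's +y corner. They need about 6 mm more reach before lifting.

```bash
python3 - <<'E'
from lean import *
for th,off in((0,22),(0.05,16),(.2,14),(.35,14),(.5,14),(.65,14),(.8,14),(.95,14)):toR(P(th,off,6,4),G1)
E
```

```text
row [-0.0014, 0.0007, 0.0296, -0.0011, -0.0015, -0.0007] at [477.  -99.3  62.8] F [ 0.47  0.39 -0.61]
row [-0.0295, 0.001, 0.0197, -0.0011, -0.0015, -0.0007] at [477.  -99.3  62.8] F [ 0.47  0.39 -0.61]
row [-0.0602, 0.0057, -0.0093, -0.0011, -0.0015, -0.0007] at [477.  -99.3  62.8] F [ 0.47  0.39 -0.61]
row [-0.0836, 0.016, -0.0374, -0.0011, -0.0015, -0.0007] at [477.  -99.3  62.8] F [ 0.47  0.39 -0.61]
row [-0.1057, 0.0316, -0.0641, -0.0011, -0.0015, -0.0007] at [477.  -99.3  62.8] F [ 0.47  0.39 -0.61]
row [-0.126, 0.0522, -0.0886, -0.0011, -0.0015, -0.0007] at [477.  -99.3  62.8] F [ 0.47  0.39 -0.61]
row [-0.1441, 0.0773, -0.1106, -0.0011, -0.0015, -0.0007] at [477.  -99.3  62.8] F [ 0.47  0.39 -0.61]
row [-0.1596, 0.1064, -0.1294, -0.0011, -0.0015, -0.0007] at [477.  -99.3  62.8] F [ 0.47  0.39 -0.61]
```

Call:
{"fn": "arm_command", "kwargs": {
  "motion": [
    [[-0.0014, 0.0007, 0.0296, 0, 0, 0], [-0.0014, 0.0007, 0.0296, 0, 0, 0], [-0.03, 0.001, 0.02, 0, 0, 0], [-0.06, 0.006, -0.01, 0, 0, 0], [-0.084, 0.016, -0.037, 0, 0, 0], [-0.106, 0.032, -0.064, 0, 0, 0], [-0.126, 0.052, -0.089, 0, 0, 0], [-0.144, 0.077, -0.111, 0, 0, 0], [-0.16, 0.106, -0.13, 0, 0, 0], [-0.16, 0.106, -0.13, 0, 0, 0]]
  ]
}}

```text
clock: 6.1
tool_pos: [508.0, -116.5, 122.2]
tool_rot: [-3.139, 0.696, 1.418]
force: [-0.7, -0.3, -0.2]
gripper_width: -0.1
grasp_force: 0.0
```

```bash
python3 - <<'E'
from lean import *
S=grab_frame("scene");T=grab_frame("top")
r=lambda im,x,y,w,h,k:cv2.resize(im[y:y+h,x:x+w],None,fx=k,fy=k,interpolation=cv2.INTER_CUBIC)[:,:,::-1]
cv2.imwrite("pics/c4.png",np.hstack([r(S["img"],180,205,100,100,4),r(T["img"],260,140,100,100,4)]))
p=get_obs()["tool_pos"]
toR(p-110*d,G1)
E
```

```text
row [0.0007, -0.0022, -0.3667, -0.0019, -0.0006, 0.0004] at [ 505.8 -116.1  121. ] F [-0.14 -0.18  0.22]
```

View pics/c4.png

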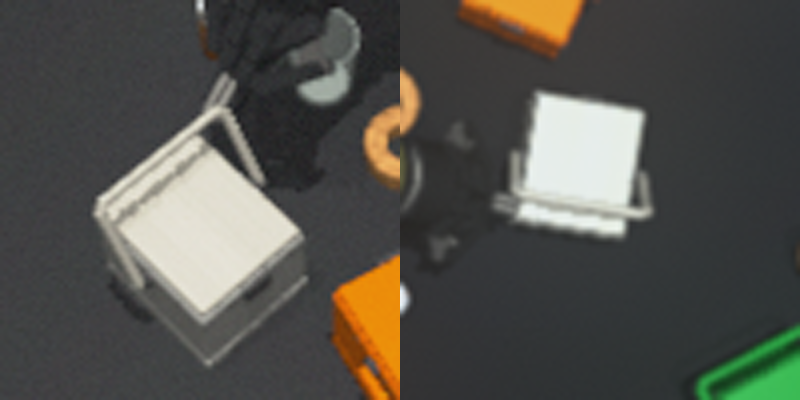

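The bail now stands at about 50°: the bar crosses the lid at (215,140) in the scene crop and (580,205) in the top crop, and the can has not moved. Next I retreat and push from behind with the tool vertical.

Call:
{"fn": "arm_command", "kwargs": {
  "motion": [
    [[0, 0, -0.12, 0, 0, 0], [0, 0, -0.25, 0, 0, 0], [0, 0, -0.367, 0, 0, 0], [0, 0, -0.367, 0, 0, 0]]
  ]
}}

```text
clock: 6.6
tool_pos: [519.6, -43.4, 207.1]
tool_rot: [-3.14, 0.694, 1.423]
force: [0.9, -0.7, -0.3]
gripper_width: -0.0
grasp_force: 0.0
```

```bash
python3 - <<'E'
from lean import *
V=goal([0,0,0],1.419,0)[1]
p=C-110*F;p[2]=230;toR(p,V)
q,e=ik(p,V,get_obs()["q"]);print(p,q.round(2),e)
E
```

```text
row [-0.4089, -0.213, 0.2409, -0.0001, 0.2208, 0.001] at [519.6 -43.4 207.1] F [ 0.85 -0.73 -0.34]
[ 435.56827532 -172.84430881  230.        ] [ 0.    0.55  0.43  2.06 -0.39  0.62  0.55] 0.0002321964421433847
```

Call:
{"fn": "arm_command", "kwargs": {
  "motion": [
    [[-0.08, -0.05, 0, 0, 0.04, 0], [-0.16, -0.1, 0.05, 0, 0.08, 0], [-0.25, -0.15, 0.1, 0, 0.12, 0], [-0.33, -0.2, 0.17, 0, 0.17, 0], [-0.409, -0.213, 0.241, 0, 0.221, 0], [-0.409, -0.213, 0.241, 0, 0.221, 0], [-0.409, -0.213, 0.241, 0, 0.221, 0], [-0.409, -0.213, 0.241, 0, 0.221, 0]]
  ]
}}

```text
clock: 7.4
tool_pos: [430.2, -177.7, 228.5]
tool_rot: [-3.134, 0.003, 1.409]
force: [0.2, 0.9, -0.1]
gripper_width: -0.1
grasp_force: 0.0
```

```bash
python3 - <<'E'
from lean import *
V=goal([0,0,0],1.419,0)[1]
for f,z in((-105,132),(-70,132),(-13,142)):
    p=C+f*F;p[2]=z;toR(p,V)
E
```

```text
row [0.0199, 0.0341, 0.3213, -0.0024, 0.0009, -0.0032] at [ 430.2 -177.7  228.5] F [ 0.21  0.94 -0.1 ]
row [0.0211, 0.1508, 0.3204, -0.0024, 0.0009, -0.0032] at [ 430.2 -177.7  228.5] F [ 0.21  0.94 -0.1 ]
row [0.0229, 0.3405, 0.2856, -0.0024, 0.0009, -0.0032] at [ 430.2 -177.7  228.5] F [ 0.21  0.94 -0.1 ]
```

Go down, then push slowly.

Call:
{"fn": "arm_command", "kwargs": {
  "motion": [
    [[0.02, 0.034, 0.11, 0, 0, 0], [0.02, 0.034, 0.22, 0, 0, 0], [0.02, 0.034, 0.321, 0, 0, 0], [0.02, 0.07, 0.321, 0, 0, 0], [0.02, 0.11, 0.321, 0, 0, 0], [0.021, 0.15, 0.32, 0, 0, 0], [0.021, 0.19, 0.315, 0, 0, 0], [0.022, 0.22, 0.31, 0, 0, 0]]
  ]
}}

```text
clock: 8.2
tool_pos: [500.0, -177.6, 136.6]
tool_rot: [-3.137, 0.003, 1.42]
force: [-0.5, 0.1, 0.0]
gripper_width: 0.0
grasp_force: 0.2
```

Call:
{"fn": "arm_command", "kwargs": {
  "motion": [
    [[0, 0.025, -0.005, 0, 0, 0], [0, 0.05, -0.01, 0, 0, 0], [0, 0.075, -0.015, 0, 0, 0], [0, 0.1, -0.02, 0, 0, 0], [0, 0.12, -0.025, 0, 0, 0], [0, 0.12, -0.025, 0, 0, 0], [0, 0.12, -0.025, 0, 0, 0]]
  ]
}}

```text
clock: 8.9
tool_pos: [533.3, -184.8, 143.0]
tool_rot: [-3.135, 0.002, 1.416]
force: [-0.8, -0.2, 0.4]
gripper_width: -0.0
grasp_force: 0.0
```

```bash
python3 - <<'E'
from lean import *
S=grab_frame("scene");T=grab_frame("top")
r=lambda im,x,y,w,h,k:cv2.resize(im[y:y+h,x:x+w],None,fx=k,fy=k,interpolation=cv2.INTER_CUBIC)[:,:,::-1]
cv2.imwrite("pics/c5.png",np.hstack([r(S["img"],180,205,100,100,4),r(T["img"],260,140,100,100,4)]))
p=get_obs()["tool_pos"];print(p,(p-C)@F,get_obs()["force"])
E
```

```text
[ 532.95393827 -184.76100261  142.91230128] -11.93280124421737 [-0.08120616  0.41503686 -0.21066062]
```

View pics/c5.png

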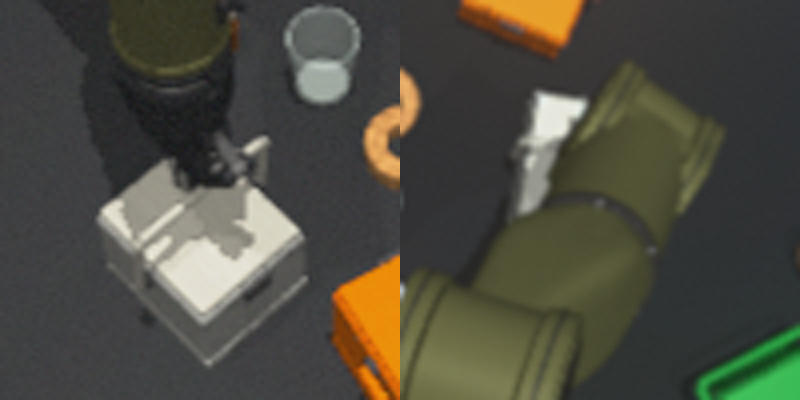

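The crop shows the bail upright: the bar runs from (145,245) to (262,145) in the scene crop, with the closed fingers just behind it.

```bash
python3 - <<'E'
from lean import *
S=grab_frame("scene")
e=onz(S,[(180+147/4,205+246/4),(180+264/4,205+144/4)],151);print(e.round(1),e.mean(0).round(1),((e.mean(0)-C)@F).round(1),((e.mean(0)-C)@Y).round(1))
V=goal([0,0,0],1.419,0)[1]
p=C-30*F;p[2]=143;toR(p,V)
p=C-30*F;p[2]=215;toR(p,V)
p=C+0*F;p[2]=215;toR(p,V)
E
```

```text
[[ 550.4 -248.8  151. ]
 [ 566.2 -136.   151. ]] [ 558.3 -192.4  151. ] 14.3 -0.7
row [-0.0102, -0.0603, 0.0003, -0.002, 0.0007, -0.0011] at [ 533.  -184.7  143. ] F [ 0.2  -0.39 -0.52]
row [-0.0107, -0.0619, -0.2397, -0.002, 0.0007, -0.0011] at [ 533.  -184.7  143. ] F [ 0.2  -0.39 -0.52]
row [-0.0104, 0.0381, -0.2404, -0.002, 0.0007, -0.0011] at [ 533.  -184.7  143. ] F [ 0.2  -0.39 -0.52]
```

Call:
{"fn": "arm_command", "kwargs": {
  "motion": [
    [[-0.01, -0.06, 0, 0, 0, 0], [-0.01, -0.062, -0.12, 0, 0, 0], [-0.01, -0.062, -0.24, 0, 0, 0], [-0.01, 0.05, -0.24, 0, 0, 0], [-0.01, 0.06, -0.24, 0, 0, 0], [-0.01, 0.06, -0.24, 0, 0, 0]]
  ]
}}

```text
clock: 9.65
tool_pos: [551.4, -190.1, 214.6]
tool_rot: [-3.136, 0.002, 1.417]
force: [-0.1, 0.3, -0.3]
gripper_width: 0.2
grasp_force: 0.0
```

Call:
{"fn": "arm_command", "kwargs": {
  "motion": [
    [[0, 0, 0, 0, 0, 0], [0, 0, 0, 0, 0, 0], [0, 0, 0, 0, 0, 0], [0, 0, 0, 0, 0, 0]]
  ],
  "fingers": 70
}}

```text
clock: 10.05
tool_pos: [550.7, -190.4, 214.8]
tool_rot: [-3.135, 0.002, 1.415]
force: [-0.3, -0.5, 0.4]
gripper_width: 57.9
grasp_force: 0.0
```

```bash
python3 - <<'E'
from lean import *
V=goal([0,0,0],1.419,0)[1]
fs=[]
for i in range(10): fs.append(get_obs()["force"]);grab_frame("scene")
print("tare",np.mean(fs,0),np.std(fs,0))
p=C+6*F;p[2]=143;toR(p,V);print(get_obs()["gripper_width"])
E
```

```text
tare [ 0.14974884 -0.22461635  0.10697566] [0.42158786 0.62506079 0.39249797]
row [-0.0001, -0.002, 0.2398, -0.0018, 0.0007, -0.001] at [ 551.3 -190.4  214.9] F [-0.07  0.92 -0.03]
69.7153982868939
```

Call:
{"fn": "arm_command", "kwargs": {
  "motion": [
    [[0, -0.002, 0.08, 0, 0, 0], [0, -0.002, 0.16, 0, 0, 0], [0, -0.002, 0.2, 0, 0, 0], [0, -0.002, 0.24, 0, 0, 0], [0, -0.002, 0.24, 0, 0, 0], [0, -0.002, 0.24, 0, 0, 0]]
  ]
}}

```text
clock: 11.15
tool_pos: [550.5, -190.6, 143.3]
tool_rot: [-3.136, 0.003, 1.416]
force: [-0.1, 0.1, 0.8]
gripper_width: 70.0
grasp_force: 0.0
```

Call:
{"fn": "arm_command", "kwargs": {
  "motion": [
    [[0, 0, 0, 0, 0, 0], [0, 0, 0, 0, 0, 0], [0, 0, 0, 0, 0, 0], [0, 0, 0, 0, 0, 0], [0, 0, 0, 0, 0, 0], [0, 0, 0, 0, 0, 0], [0, 0, 0, 0, 0, 0], [0, 0, 0, 0, 0, 0]]
  ],
  "fingers": 0
}}

```text
clock: 11.95
tool_pos: [550.5, -190.4, 143.3]
tool_rot: [-3.137, 0.002, 1.416]
force: [0.7, 0.8, 5.0]
gripper_width: 6.0
grasp_force: 58.8
```

```bash
python3 - <<'E'
from lean import *
S=grab_frame("scene")
cv2.imwrite("pics/c6.png",cv2.resize(S["img"][200:310,170:290],None,fx=4,fy=4,interpolation=cv2.INTER_CUBIC)[:,:,::-1])
o=get_obs();print(o["tool_pos"],o["gripper_width"],o["grasp_force"],o["force"],o["q"].round(2))
E
```

```text
[ 550.52105222 -190.46249062  143.27646318] 5.882329159697519 58.86108934879303 [0.58064399 0.94404055 5.32693975] [ 0.08  0.79  0.3   1.8  -0.37  0.61  0.45]
```

View pics/c6.png

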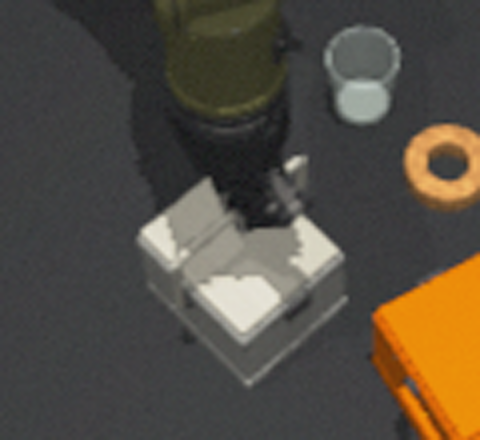

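The crop shows the fingers closed on the middle of the upright bar, with the can still standing. Lifting.

Call:
{"fn": "arm_command", "kwargs": {
  "motion": [
    [[0, 0, -0.01, 0, 0, 0], [0, 0, -0.03, 0, 0, 0], [0, 0, -0.06, 0, 0, 0], [0, 0, -0.09, 0, 0, 0], [0, 0, -0.12, 0, 0, 0], [0, 0, -0.15, 0, 0, 0], [0, 0, -0.17, 0, 0, 0], [0, 0, -0.18, 0, 0, 0], [0, 0, -0.18, 0, 0, 0], [0, 0, -0.18, 0, 0, 0]]
  ]
}}

```text
clock: 13.0
tool_pos: [550.3, -190.1, 196.7]
tool_rot: [-3.135, 0.002, 1.416]
force: [0.1, 0.7, -2.7]
gripper_width: 6.0
grasp_force: 58.6
```

```bash
python3 - <<'E'
from lean import *
fs=[]
for i in range(8): fs.append(get_obs()["force"]);T=grab_frame("top")
S=grab_frame("scene")
print("load",np.mean(fs,0).round(2),np.std(fs,0).round(2),get_obs()["gripper_width"],get_obs()["tool_pos"])
cv2.imwrite("pics/c7.png",cv2.resize(S["img"][170:320,150:300],None,fx=3.5,fy=3.5,interpolation=cv2.INTER_CUBIC)[:,:,::-1])
E
```

```text
load [ 0.02 -0.12 -2.89] [0.29 0.45 0.43] 5.451754824611447 [ 550.49051591 -190.29035251  196.84416931]
```

View pics/c7.png

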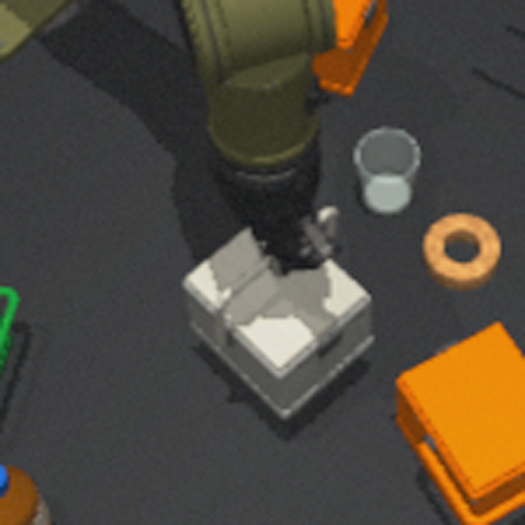

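Lifted and level, with a load of about 3.0 N, so about 24 mm of hook travel is expected. Next I raise it and carry it over.

```bash
cat > hk.py <<'E'
from lean import *
SX=np.array([np.cos(.033),np.sin(.033),0]);SEAT=np.array([533,206,260.])
H=goal([0,0,0],1.604,0)[1]
def hp(x,z): p=SEAT+x*SX;p[2]=z;return p   # z = TCP height
E
python3 - <<'E'
from hk import *
toR(np.array([500,-150,286]),goal([0,0,0],1.419,0)[1])
q=get_obs()["q"]
for p in((500,-150,286),(455,0,286),hp(-80,286),hp(0,286),hp(0,225)):
    q,e=ik(np.array(p),H,q);print(np.round(p,1),q.round(2),round(e,4))
E
```

```text
row [0.1061, -0.1888, -0.2963, -0.0019, 0.0007, -0.001] at [ 550.5 -190.3  196.8] F [-0.47  0.91 -2.17]
[ 500 -150  286] [-0.02  0.52  0.35  1.84 -0.23  0.83  0.48] 0.0
[455   0 286] [-0.35  0.43  0.37  2.02 -0.22  0.74  0.19] 0.0001
[453.  203.4 286. ] [-0.76  0.49  0.38  1.91 -0.25  0.8  -0.21] 0.0001
[533. 206. 286.] [-0.67  0.59  0.37  1.69 -0.26  0.91 -0.16] 0.0
[533. 206. 225.] [-0.64  0.66  0.33  1.77 -0.29  0.76 -0.13] 0.0
```

Call:
{"fn": "arm_command", "kwargs": {
  "motion": [
    [[0.004, -0.008, -0.012, 0, 0, 0], [0.015, -0.027, -0.042, 0, 0, 0], [0.03, -0.053, -0.083, 0, 0, 0], [0.047, -0.084, -0.132, 0, 0, 0], [0.064, -0.115, -0.18, 0, 0, 0], [0.081, -0.143, -0.225, 0, 0, 0], [0.094, -0.166, -0.262, 0, 0, 0], [0.102, -0.181, -0.285, 0, 0, 0], [0.106, -0.189, -0.296, 0, 0, 0]]
  ]
}}

```text
clock: 14.35
tool_pos: [499.8, -149.7, 286.9]
tool_rot: [-3.137, 0.002, 1.416]
force: [0.9, -0.7, -3.1]
gripper_width: 6.0
grasp_force: 58.6
```

```bash
python3 - <<'E'
from hk import *
toR(np.array([455,50,286]),H)
E
```

```text
row [0.6347, -0.2501, 0.0028, -0.0016, 0.0005, -0.0598] at [ 499.8 -149.7  286.9] F [ 0.92 -0.67 -3.05]
```

Call:
{"fn": "arm_command", "kwargs": {
  "motion": [
    [[0.02, -0.008, 0, 0, 0, -0.002], [0.075, -0.03, 0, 0, 0, -0.007], [0.15, -0.06, 0, 0, 0, -0.014], [0.235, -0.093, 0, 0, 0, -0.022], [0.32, -0.126, 0, 0, 0, -0.03], [0.4, -0.158, 0, 0, 0, -0.038], [0.48, -0.19, 0, 0, 0, -0.046], [0.555, -0.218, 0, 0, 0, -0.053], [0.61, -0.24, 0.002, 0, 0, -0.058], [0.635, -0.25, 0.002, 0, 0, -0.06]]
  ]
}}

```text
clock: 15.35
tool_pos: [454.5, 52.0, 284.7]
tool_rot: [-3.134, 0.0, 1.608]
force: [-0.4, -0.8, -3.5]
gripper_width: 5.8
grasp_force: 58.5
```

```bash
python3 - <<'E'
from hk import *
toR(hp(-85,286),H)
E
```

```text
row [0.5044, -0.0029, -0.0044, -0.0025, 0.0001, 0.0013] at [454.5  52.  284.7] F [-0.39 -0.79 -3.51]
```

Call:
{"fn": "arm_command", "kwargs": {
  "motion": [
    [[0.02, 0, 0, 0, 0, 0], [0.07, 0, -0.004, 0, 0, 0], [0.14, 0, -0.004, 0, 0, 0], [0.215, 0, -0.004, 0, 0, 0], [0.29, 0, -0.004, 0, 0, 0], [0.36, 0, -0.004, 0, 0, 0], [0.425, -0.002, -0.004, 0, 0, 0], [0.475, -0.003, -0.004, -0.002, 0, 0.001], [0.498, -0.003, -0.004, -0.002, 0, 0.001], [0.504, -0.003, -0.004, -0.002, 0, 0.001]]
  ]
}}

```text
clock: 16.35
tool_pos: [449.6, 200.9, 286.3]
tool_rot: [3.141, 0.002, 1.601]
force: [0.1, -0.5, -2.7]
gripper_width: 5.8
grasp_force: 58.5
```

```bash
python3 - <<'E'
from hk import *
S=grab_frame("scene");T=grab_frame("top")
r=lambda im,x,y,w,h,k:cv2.resize(im[y:y+h,x:x+w],None,fx=k,fy=k,interpolation=cv2.INTER_CUBIC)[:,:,::-1]
cv2.imwrite("pics/c8.png",np.hstack([r(S["img"],240,80,130,130,3.08)[:400,:400],r(T["img"],150,120,100,100,4)]))
toR(hp(-40,287),H)
toR(hp(0,287),H)
E
```

```text
row [0.0118, 0.1453, -0.0022, 0.0, 0.0006, -0.0013] at [449.6 199.9 286.3] F [-0.9  -0.07 -2.94]
row [0.0123, 0.2786, -0.0022, 0.0, 0.0006, -0.0013] at [449.6 199.9 286.3] F [-0.9  -0.07 -2.94]
```

View pics/c8.png

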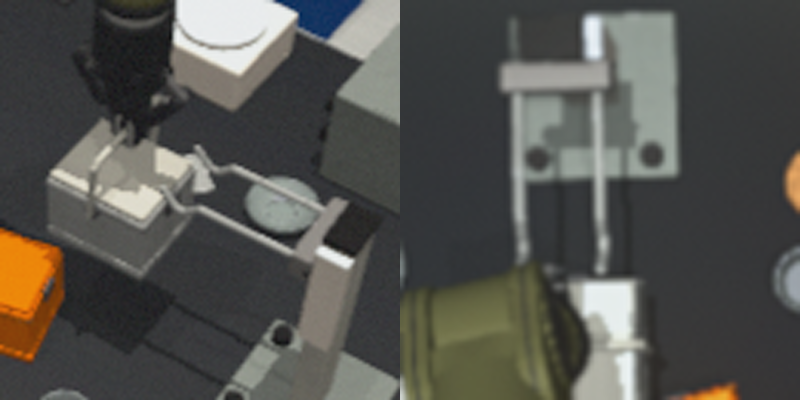

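The top crop shows the bar's right end at crop (653,345) with the prong tips at (524,255) and (602,265). I check the lateral offset numerically.

```bash
python3 - <<'E'
from hk import *
S=grab_frame("scene");T=grab_frame("top")
for z in(294,):print("bar right end",onz(T,[(150+253/4-.4,120+345/4-.4)],z).round(1))
g=T["img"].min(2).astype(int)
for r in(186,205,206,207,208):print(r,g[r,192:222].tolist())
print("leg S",onz(S,[(240+98/3.08,80+160/3.08)],294).round(1))
print("lid right front corner",onz(T,[(150+250/4-.4,120+282/4-.4)],237).round(1))
E
```

```text
bar right end [[452.2 128.9 294. ]]
186 [50, 52, 53, 53, 52, 52, 79, 133, 145, 106, 65, 54, 52, 52, 47, 46, 53, 55, 55, 56, 55, 56, 56, 56, 56, 55, 55, 56, 54, 56]
205 [37, 40, 43, 41, 37, 67, 122, 139, 137, 146, 180, 203, 204, 201, 202, 199, 177, 154, 140, 109, 67, 45, 46, 55, 57, 57, 57, 57, 56, 57]
206 [37, 40, 43, 40, 36, 71, 128, 145, 145, 157, 192, 203, 198, 192, 190, 189, 179, 158, 147, 122, 82, 54, 47, 54, 56, 57, 56, 56, 57, 56]
207 [38, 41, 44, 41, 37, 71, 128, 145, 145, 148, 161, 163, 159, 160, 171, 171, 144, 117, 107, 96, 78, 59, 48, 54, 58, 56, 57, 57, 57, 56]
208 [41, 43, 43, 39, 40, 83, 141, 161, 161, 159, 159, 158, 161, 185, 215, 213, 168, 120, 92, 79, 69, 55, 47, 53, 56, 57, 56, 57, 56, 57]
leg S [[451.9 146.9 294. ]]
lid right front corner [[504.7 136.7 237. ]]
```

The two views average out to a bar centred on the TCP within about 4 mm, well inside tolerance. Moving in over the tips.

Call:
{"fn": "arm_command", "kwargs": {
  "motion": [
    [[0.005, 0.01, -0.002, 0, 0, 0], [0.01, 0.035, -0.002, 0, 0, 0], [0.015, 0.07, -0.002, 0, 0, 0], [0.018, 0.105, -0.002, 0, 0, 0], [0.018, 0.145, -0.002, 0, 0, 0], [0.018, 0.185, -0.002, 0, 0, 0], [0.018, 0.22, -0.002, 0, 0, 0], [0.018, 0.25, -0.002, 0, 0, 0], [0.018, 0.27, -0.002, 0, 0, 0], [0.018, 0.278, -0.002, 0, 0, 0]]
  ]
}}

```text
clock: 17.55
tool_pos: [533.1, 208.7, 286.9]
tool_rot: [3.141, 0.001, 1.601]
force: [0.1, -0.7, -2.5]
gripper_width: 5.7
grasp_force: 58.5
```

```bash
python3 - <<'E'
from hk import *
fs=[]
for i in range(8): fs.append(get_obs()["force"]);S=grab_frame("scene")
T=grab_frame("top")
print("load",np.mean(fs,0).round(2))
r=lambda im,x,y,w,h,k:cv2.resize(im[y:y+h,x:x+w],None,fx=k,fy=k,interpolation=cv2.INTER_CUBIC)[:,:,::-1]
cv2.imwrite("pics/c9.png",np.hstack([r(S["img"],270,90,80,80,5),r(T["img"],160,120,80,80,5)]))
toR(hp(0,255),H)
E
```

```text
load [-0.26  0.11 -2.81]
row [-0.0096, 0.0023, 0.107, 0.0, 0.0003, -0.0008] at [532.2 208.9 287.1] F [ 0.51  0.59 -2.79]
```

View pics/c9.png

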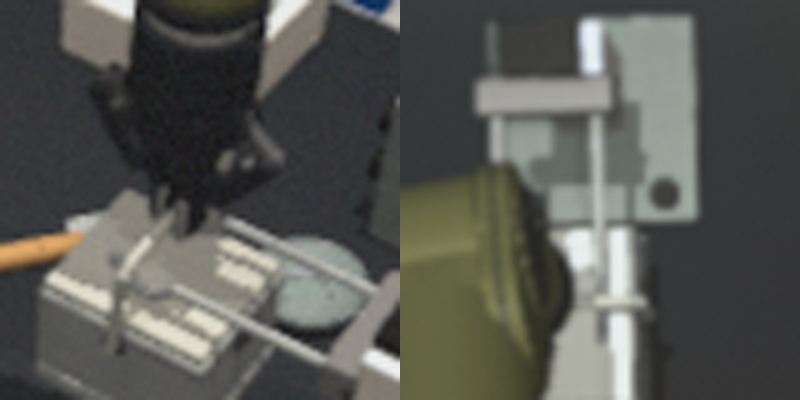

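The crop shows the bar over the near prong just behind its tip (scene crop (150,290)) and well centred laterally (top crop (600,300)). Lowering.

Call:
{"fn": "arm_command", "kwargs": {
  "motion": [
    [[0, 0, 0.008, 0, 0, 0], [0, 0, 0.02, 0, 0, 0], [0, 0, 0.034, 0, 0, 0], [0, 0, 0.048, 0, 0, 0], [0, 0, 0.062, 0, 0, 0], [0, 0, 0.075, 0, 0, 0], [0, 0, 0.086, 0, 0, 0], [0, 0, 0.094, 0, 0, 0], [0, 0, 0.1, 0, 0, 0], [0, 0, 0.106, 0, 0, 0]]
  ]
}}

```text
clock: 19.0
tool_pos: [532.6, 208.8, 255.2]
tool_rot: [3.141, 0.001, 1.601]
force: [1.0, -1.0, -2.8]
gripper_width: 5.9
grasp_force: 58.6
```

Call:
{"fn": "arm_command", "kwargs": {
  "motion": [
    [[0, 0, 0.005, 0, 0, 0], [0, 0, 0.01, 0, 0, 0], [0, 0, 0.015, 0, 0, 0], [0, 0, 0.02, 0, 0, 0], [0, 0, 0.025, 0, 0, 0], [0, 0, 0.03, 0, 0, 0], [0, 0, 0.035, 0, 0, 0], [0, 0, 0.04, 0, 0, 0], [0, 0, 0.045, 0, 0, 0], [0, 0, 0.05, 0, 0, 0]]
  ]
}}

```text
clock: 20.0
tool_pos: [532.6, 208.8, 240.2]
tool_rot: [3.141, 0.001, 1.601]
force: [0.3, 0.0, -1.9]
gripper_width: 5.5
grasp_force: 58.6
```

```bash
cat > fz.py <<'E'
from hk import *
fs=[]
for i in range(14): S=grab_frame("scene");fs.append(get_obs()["force"])
print("load",np.mean(fs,0).round(2),"se",(np.std(fs,0)/14**.5).round(2),get_obs()["tool_pos"].round(1),get_obs()["clock"])
E
python3 fz.py
```

```text
load [ 0.13  0.43 -1.2 ] se [0.13 0.07 0.13] [532.5 208.8 240.2] 20.7
```

Call:
{"fn": "arm_command", "kwargs": {
  "motion": [
    [[0, 0, 0.004, 0, 0, 0], [0, 0, 0.008, 0, 0, 0], [0, 0, 0.012, 0, 0, 0], [0, 0, 0.016, 0, 0, 0], [0, 0, 0.02, 0, 0, 0], [0, 0, 0.024, 0, 0, 0], [0, 0, 0.027, 0, 0, 0], [0, 0, 0.03, 0, 0, 0], [0, 0, 0.033, 0, 0, 0], [0, 0, 0.033, 0, 0, 0]]
  ]
}}

```text
clock: 21.7
tool_pos: [532.5, 208.8, 230.3]
tool_rot: [3.141, 0.001, 1.601]
force: [0.3, 1.0, -0.0]
gripper_width: 5.7
grasp_force: 58.7
```

```bash
python3 fz.py; python3 fz.py
```

```text
load [-0.11  0.71 -0.07] se [0.15 0.1  0.12] [532.5 208.8 230.3] 22.4
load [ 0.32  0.43 -0.05] se [0.15 0.13 0.13] [532.5 208.8 230.4] 23.1
```

Call:
{"fn": "arm_command", "kwargs": {
  "motion": [
    [[0, 0, 0.001, 0, 0, 0], [0, 0, 0.002, 0, 0, 0], [0, 0, 0.002, 0, 0, 0], [0, 0, 0.002, 0, 0, 0]]
  ]
}}

```text
clock: 23.5
tool_pos: [532.5, 208.8, 229.7]
tool_rot: [3.141, 0.001, 1.601]
force: [1.0, -0.0, 0.1]
gripper_width: 5.5
grasp_force: 58.7
```

Call:
{"fn": "arm_command", "kwargs": {
  "motion": [
    [[0, 0, 0, 0, 0, 0], [0, 0, 0, 0, 0, 0], [0, 0, 0, 0, 0, 0], [0, 0, 0, 0, 0, 0], [0, 0, 0, 0, 0, 0], [0, 0, 0, 0, 0, 0], [0, 0, 0, 0, 0, 0], [0, 0, 0, 0, 0, 0]]
  ],
  "fingers": 45
}}

```text
clock: 24.3
tool_pos: [532.5, 208.7, 229.7]
tool_rot: [3.141, 0.001, 1.601]
force: [1.0, -0.4, 0.5]
gripper_width: 44.8
grasp_force: 0.0
```

```bash
python3 - <<'E'
from hk import *
o=get_obs();print(o["gripper_width"],o["force"])
T=grab_frame("top");S=grab_frame("scene")
r=lambda im,x,y,w,h,k:cv2.resize(im[y:y+h,x:x+w],None,fx=k,fy=k,interpolation=cv2.INTER_CUBIC)[:,:,::-1]
cv2.imwrite("pics/c10.png",np.hstack([r(S["img"],270,90,80,80,5),r(T["img"],160,120,80,80,5)]))
E
```

```text
44.79597068255161 [ 1.0360678  -0.37885029  0.45753007]
```

View pics/c10.png

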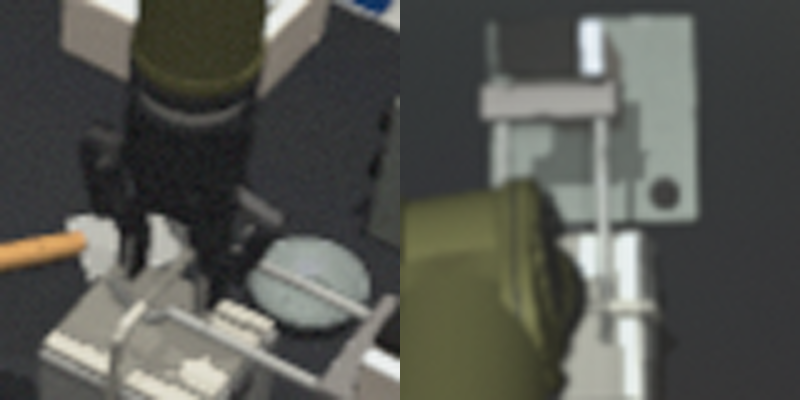

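The crop shows the bar lying in the near prong's dip (scene crop (150,300)), the can hanging level and the fingers open on both sides of the bar. Withdrawing straight up.

Call:
{"fn": "arm_command", "kwargs": {
  "motion": [
    [[0, 0, -0.02, 0, 0, 0], [0, 0, -0.06, 0, 0, 0], [0, 0, -0.11, 0, 0, 0], [0, 0, -0.16, 0, 0, 0], [0, 0, -0.22, 0, 0, 0], [0, 0, -0.28, 0, 0, 0], [0, 0, -0.35, 0, 0, 0], [0, 0, -0.42, 0, 0, 0], [0, 0, -0.42, 0, 0, 0], [0, 0, -0.42, 0, 0, 0]]
  ]
}}

```text
clock: 25.4
tool_pos: [532.5, 208.9, 356.5]
tool_rot: [3.14, 0.0, 1.601]
force: [0.1, 0.2, -0.8]
gripper_width: 44.8
grasp_force: 0.0
```

Call:
{"fn": "arm_command", "kwargs": {
  "motion": [
    [[0, 0, 0, 0, 0, 0], [0, 0, 0, 0, 0, 0], [0, 0, 0, 0, 0, 0], [0, 0, 0, 0, 0, 0], [0, 0, 0, 0, 0, 0], [0, 0, 0, 0, 0, 0], [0, 0, 0, 0, 0, 0], [0, 0, 0, 0, 0, 0], [0, 0, 0, 0, 0, 0], [0, 0, 0, 0, 0, 0]]
  ]
}}

```text
clock: 26.4
tool_pos: [532.5, 208.9, 355.7]
tool_rot: [3.141, 0.001, 1.601]
force: [-0.1, 0.3, -0.0]
gripper_width: 45.1
grasp_force: 0.0
```

```bash
python3 - <<'E'
from hk import *
import time
a=grab_frame("scene")["img"][90:190,260:350].astype(int)
for i in range(4): b=grab_frame("scene")["img"][90:190,260:350].astype(int)
g=b.min(2);print("motion",np.abs(a-b).mean().round(2),np.abs(a-b).max(),"bright can px",(g>150).sum(),get_obs()["force"].round(1),get_obs()["tool_pos"].round(1))
E
```

```text
motion 1.95 17 bright can px 751 [-0.7 -0.8  0.3] [532.4 208.9 355.7]
```

The frame differences are at noise level, so the can is at rest, and the arm is clear. Handing in.

```bash
python3 -c "
from cell import *
print(close_job())"
```

```text
the job is handed in; nothing more can be done
None
```

The can hangs by its bail in the dip of both prongs; it was released once the scale carried its full weight (about 3 N). I handed the job in at about 26 s and got no verdict back.

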